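# Shut the cylinder strap and hold the clamp bolt for the nut runner

### The arm

A 6-joint arm with a two-finger parallel gripper is mounted at the origin on the work surface. World frame = base frame: x ahead of the robot, y to its left, z up, the work surface at z = 0. Lengths are in m, angles in degrees, forces in N, time in s.
With the tool pointing down it reaches from about 0.4 to 0.825 m from the base axis. Payload 7 kg.
Tool frame: the origin (TCP) lies between the finger pads; the fingertips stand 22 mm ahead of it and the grasp point (between the pads) lies 3 mm ahead of it; z points along the fingers, y is the line along which they close (so a half turn about z gives the same grasp; the last joint's range is limited). The gripper opens to 88 mm and grips with 3 to 60 N. Pads are 19 mm wide; open, the fingers measure 130 mm over their backs; the gripper's body (78 mm by 193 mm) begins 47 mm behind the grasp point.
Start: joints at [-57.863, 20.546, 0.682, 0, -70.136, -16.507], TCP at [0.182, -0.65, 0.218] pointing down, gripper open.
Joint ranges: [-176.03, 176.03], [-82.01, 121.73], [-58.28, 71.71], [-173.87, 95.51], [-174.79, -0.11], [-173.66, 173.66]. Speed limits (degrees/s): [136.94, 136.94, 172.46, 180, 180, 180].

### API

Orientations are given as [roll, pitch, yaw] about the fixed x, y, z axes, in that order (R = Rz(yaw) Ry(pitch) Rx(roll)).
In Python, from plant import ctrl gives the robot as it stands.
- The arm moves only by the tool apply_moves, never from a script. Its argument "targets" is a list of rows, each an object with "travel": the shift along the tool's x, y, z in mm, a list of three; "roll": the turn about the tool's z in degrees; "jaw": the finger opening in mm, from 0 to 87.6. In form: [{"travel": [tx, ty, tz], "roll": roll, "jaw": jaw}, ...]. A call has 1 to 10 rows; each row shifts and turns the commanded pose from where the row before left it, along the tool's axes as they then stand; what a row does not reach is not made up. A row lasts 1/10 s, in which the tool goes at most 50 mm and 8.59 degrees, less where a joint would pass 70% of its speed; a pose out of reach is approached as far as the arm can. A call with a gripper value outside its range is refused whole. The fingers move at their own pace and stop on an object; the grip force is fixed at half the most. Time passes only in rows, so rows that do not move let the fingers close. It gives the time, the measured TCP pose, the force, the opening and the grip force at its end, in the units of the state.
- ctrl.get_obs(): the state, without advancing time (a new reading comes with each control period).
- ctrl.snapshot(name): name is "scene" or "top" or "wrist"; returns the picture (400x640x3 uint8, red, green, blue); there is no depth.
- ctrl.calibration(name): a dict with "K" (3x3 intrinsics, pixels), "extrinsics" (4x4, takes a point from camera to world coordinates); the wrist camera has in their place "hand_eye" (4x4, takes a point from camera to tool coordinates, whose origin is the TCP and whose axes are the flange's). Camera axes: x right, y down, z forward; pixel columns grow to the right and rows downward; lengths in m; the calibration is good to about 2 mm. A picture is of the moment at which its call begins: read the wrist's pose just before it. calibration takes no time and is no camera call.
- ctrl.close_job(): hands the job in; it is judged then, once.
The state is a dict: "clock": time; "joint_pos": joint angles; "qvel": joint speeds; "tau": joint torques, N m; "tool_pos": TCP position; "orientation": TCP orientation; "force": force on the tool from outside, world axes, zero at the start; "moment": the same for the moment, N m; "opening": finger opening in m; "gripper_force": force on a finger pad.
Only numpy, scipy, OpenCV 4.12 (cv2) and the standard library are available. Lean on these libraries where they do the work, as an engineer would, in place of code of your own. Each camera call takes 0.05 s, during which the arm holds its last target. There are 200 camera calls.

### The job

The nut runner on the cylinder clamp is already turning, but the bolt only spins round with its nut. First press the clamp's hinged strap down over the cylinder until its spring catch snaps and keeps it shut by itself, then reach down into the narrow gap behind the bracket, grip the hexagonal bolt head between the fingers and hold it from turning while the runner drives the nut fully home. Finish still gripping the head, with the strap shut; leave the valve, the tub and the spanner where they lie.

Things in the scene. Friction and masses are not known exactly. Their poses are not given: they have to be found in the camera images.
- clamp: Fixed bench clamp on a grey base plate 12 mm thick (x -100 to 175, y -190 to 280 mm). Origin: bench level under the axis of the pale blue cylinder; y along the cylinder (open neck at -y), x across it, z up. The cylinder cannot move: 100 mm diameter, axis at x 0, z 70 mm, y -190 to 190 mm. Bracket and bolt stand on its +x side.
- bracket_hole (a point): Where the bolt passes the bracket, mid-plate; clamp x 112, y 0, z 107 mm; axes as the clamp's. Bracket: upright steel plate, clamp x 82 to 150, y -4 to 4 mm, top z 130 mm. Behind it (-y) stands a like plate, y -54 to -48 mm; the 44 mm gap between them, open at the top and both x ends, holds the bolt head. The nut runner (43 mm thick, its block up to z 134 mm) lies along the bolt on the +y side.
- hinge (a joint): Opening angle of the strap (rad): 0 = shut, starts at 0.75 to 1.05. The hinge is stiff and sprung open: some 2 N at the toe moves it down; in the last 0.08 rad the spring catch (dark post beyond the toe, top z 116 mm) adds 5 to 10 N, then snaps over and holds the strap at 0. Not caught, it rises to 0.2 or more.
- strap: Steel strap, 30 mm wide (y), 4 mm thick. Origin on the hinge pin at mid-width; axes those of the clamp when shut, turning about y as it opens (free end goes up and back towards the hinge). Upper face: quarter circle over the cylinder up to x 62, z 57.5 mm, then flat to the free end (toe) at x 196 mm. Under the toe a slotted ear drops over the bolt's shank between bracket and nut.
- toe (a point): Where to press: middle of the upper face of the strap's toe, 14 mm from its free end; in the strap's frame x 182, y 0, z 57.5 mm. Axes are the strap's: z is the outward normal of the upper face. Height 127.5 mm when the strap is shut.
- hinge_pin (a point): Middle of the strap's hinge pin, fixed on the clamp at x -62, y 21, z 70 mm; the pin lies along the clamp's y. Axes as the clamp's.
- head (a point): Centre of the bolt head, fixed: clamp x 112, y -13.5, z 107 mm; axes as the clamp's. The bolt lies along y; the head is in the gap on the -y side of the bracket. The cylinder's flank is 64 mm or more from the bolt axis down to z 85 mm.
- bolt_head: Hexagonal steel bolt head, 22 mm across flats, 12 mm long along the bolt (clamp y -19.5 to -7.5 mm; a 3 mm washer lies between it and the bracket); origin at its centre. At first it turns with nut and runner at about 1.5 rad/s. The runner stalls at 0.25 N m, so grip firmly (15 N or more); fingers closing along the clamp's x square the flats to them.
- nut_run (a joint): How far the nut has been turned on the bolt (rad): starts between 0 and 2.5 and stays there while the bolt spins freely with the nut; grows at about 1 rad/s while the head is held; 9 = fully home, where nut and runner stand still.
- pillar_valve: Bystander: cylinder valve lying on the bench, about 80 x 80 x 32 mm; origin at its underside.
- tub: Bystander: clear open tub 80 x 120 x 50 mm; origin under its centre.
- spanner: Bystander: open-ended spanner 170 mm long lying on the bench; origin at its underside.

How it is judged:
By the outcome, as a careful person would: the job done as asked, in the order asked, and still so for the second after the job is handed in, while the arm keeps its last pose, push and grip.
It also fails if it takes over 69 s, if anything falls off the work surface, if the arm or the gripper's body presses on something with over 40 N, if the wrist force passes 120 N, or if a joint passes its speed limit or range.

## Working session

There is one attempt and no reset: what is moved stays moved. The work goes in short steps, Python scripts to look and compute and a tool call to move; the robot and the scene stay as the last step left them, time stands still between calls to the robot, and variables do not carry over. Pictures are saved under pics/ and viewed, at most 10 in all, crops included, and the job is handed in when it is done.

Besides the shell and the picture viewer there is one more tool, called after "Call:" by a JSON object that holds its "fn" and its "kwargs", one argument or row to a line. apply_moves: Moves the arm, as the interface text tells. Its arguments: {"type":"object","properties":{"targets":{"type":"array","items":{"type":"object","properties":{"travel":{"type":"array","items":{"type":"number"}},"roll":{"type":"number"},"jaw":{"type":"number"}}}}},"required":["targets"]}

```bash
mkdir -p pics; ls; python3 - <<'E'
from plant import ctrl
import cv2
print(ctrl.get_obs())
for n in("top","scene"):
    cv2.imwrite(f"pics/{n}0.png",ctrl.snapshot(n)[:,:,::-1]); print(ctrl.calibration(n))
print(ctrl.calibration("wrist"))
E
```

```text
pics
{'clock': 0.0, 'joint_pos': array([-5.78630818e+01,  2.05928145e+01,  6.33100067e-01, -2.04251365e-02,
       -7.01360315e+01, -1.65082352e+01]), 'qvel': array([ 0.03763099,  0.03407341, -0.05054577,  0.04923724,  0.06610423,
        0.04638908]), 'tau': array([-1.63360477e-03, -5.82714951e+01,  2.93061233e+01,  6.99728251e+00,
        6.99762837e-03, -2.05653159e-04]), 'tool_pos': array([ 0.1816954 , -0.64955322,  0.21660106]), 'orientation': array([ 1.79902744e+02, -8.79993682e-03, -1.64378266e+02]), 'force': array([ 0.32493113, -0.05559291,  0.60995954]), 'moment': array([0.01466032, 0.00888789, 0.02634963]), 'gripper_force': 0.0, 'opening': 0.08772757529316667}
{'K': array([[435.48478975,   0.        , 317.12714001],
       [  0.        , 435.48478975, 207.31377275],
       [  0.        ,   0.        ,   1.        ]]), 'extrinsics': array([[ 0.08365899, -0.97412337,  0.2099639 ,  0.41557853],
       [-0.99647815, -0.08298454,  0.0120362 , -0.05598085],
       [ 0.00569901, -0.21023138, -0.97763505,  1.1406922 ],
       [ 0.        ,  0.        ,  0.        ,  1.        ]])}

[... 331 characters left out ...]
1991626e-01],
       [ 2.22637477e-04, -6.17559648e-01, -7.86524018e-01,
         1.03501742e+00],
       [ 0.00000000e+00,  0.00000000e+00,  0.00000000e+00,
         1.00000000e+00]])}
{'K': array([[286.00010431,   0.        , 318.73893034],
       [  0.        , 286.00010431, 199.35709513],
       [  0.        ,   0.        ,   1.        ]]), 'hand_eye': array([[-5.69020432e-04, -9.60976420e-01, -2.76629710e-01,
         7.51124832e-02],
       [ 9.99999835e-01, -5.24024273e-04, -2.36581124e-04,
        -8.02099533e-04],
       [ 8.23881990e-05, -2.76629799e-01,  9.60976559e-01,
        -1.67740553e-01],
       [ 0.00000000e+00,  0.00000000e+00,  0.00000000e+00,
         1.00000000e+00]])}
```

View pics/top0.png

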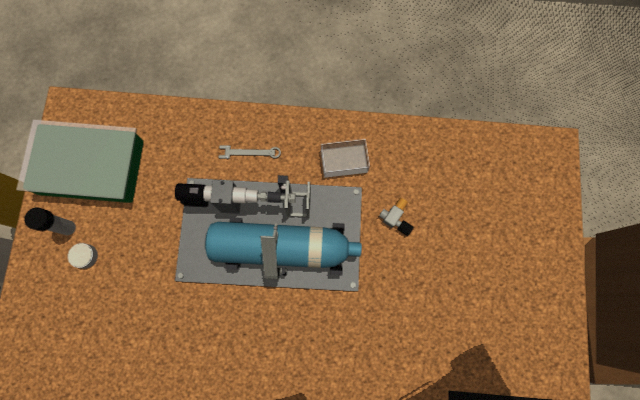

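View pics/scene0.png

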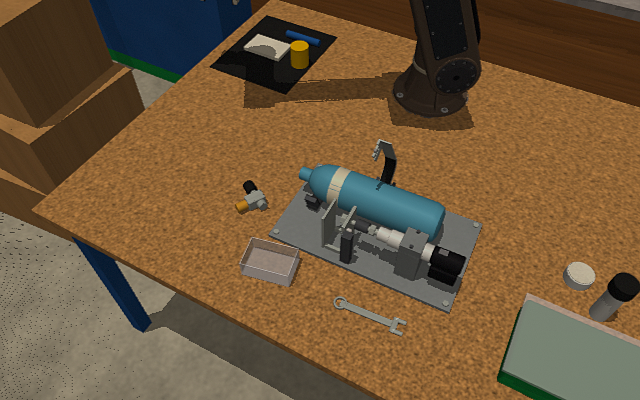

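```bash
cat > h.py <<'E'
import numpy as np, cv2
from plant import ctrl
from scipy.spatial.transform import Rotation as R
def cam(n,obs=None):
    c=ctrl.calibration(n)
    if n!="wrist": return c["K"],c["extrinsics"]
    T=np.eye(4);T[:3,:3]=R.from_euler("xyz",obs["orientation"],degrees=True).as_matrix();T[:3,3]=obs["tool_pos"]
    return c["K"],T@c["hand_eye"]
def ray(K,E,uv):
    uv=np.atleast_2d(uv).astype(float)
    d=np.c_[uv,np.ones(len(uv))]@np.linalg.inv(K).T@E[:3,:3].T
    return E[:3,3],d
def plane(K,E,uv,z):
    o,d=ray(K,E,uv); return o+d*((z-o[2])/d[:,2])[:,None]
def proj(K,E,P):
    p=(np.atleast_2d(P)-E[:3,3])@E[:3,:3]@K.T
    return p[:,:2]/p[:,2:]
E
python3 - <<'E'
from h import *
im=cv2.imread("pics/top0.png"); K,E=cam("top")
hsv=cv2.cvtColor(im,cv2.COLOR_BGR2HSV)
m=((hsv[:,:,1]<90)|((hsv[:,:,0]>80)&(hsv[:,:,0]<130))).astype(np.uint8)*255
m=cv2.morphologyEx(cv2.medianBlur(m,3),cv2.MORPH_CLOSE,np.ones((3,3)))
m[:170]=0;m[300:]=0;m[:,:170]=0;m[:,375:]=0
def fit(pts):
    P=plane(K,E,np.array(pts,float),.012)[:,:2]
    vx,vy,x,y=cv2.fitLine(P.astype(np.float32),cv2.DIST_HUBER,0,.002,.002).ravel()
    print("line dir deg",np.degrees(np.arctan2(vy,vx)),"pt",x,y); return np.array([vx,vy]),np.array([x,y])
b=fit([(u,np.where(m[:,u])[0].max()+.5) for u in range(190,350)])
t=fit([(u,np.where(m[:,u])[0].min()-.5) for u in range(315,355)])
r=fit([(np.where(m[v])[0].max()+.5,v) for v in list(range(195,235))+list(range(262,282))])
l=fit([(np.where(m[v])[0].min()-.5,v) for v in range(212,278)])
def inter(a,c):
    s=np.linalg.solve(np.c_[a[0],-c[0]],c[1]-a[1]);return a[1]+a[0]*s[0]
C=[inter(b,r),inter(b,l),inter(t,l),inter(t,r)];print(C)
print(np.linalg.norm(C[0]-C[1]),np.linalg.norm(C[0]-C[3]),np.mean(C,0))
v=cv2.resize(im[165:300,165:375],None,fx=3.8,fy=3.8,interpolation=cv2.INTER_CUBIC);cv2.imwrite("pics/tc.png",v)
E
```

```text
line dir deg -88.312614 pt 0.44295284 0.061828196
line dir deg -70.88529 pt 0.76219535 -0.083435126
line dir deg 1.7519326 pt 0.55922186 -0.1604574
line dir deg 1.5222036 pt 0.54208034 0.30815196
[array([ 0.4495999 , -0.16381036], dtype=float32), array([0.43577963, 0.30532715], dtype=float32), array([0.62571335, 0.3103744 ], dtype=float32), array([ 0.78647983, -0.15350637], dtype=float32)]
0.469341 0.33703747 [0.57439315 0.0745962 ]
```

View pics/tc.png

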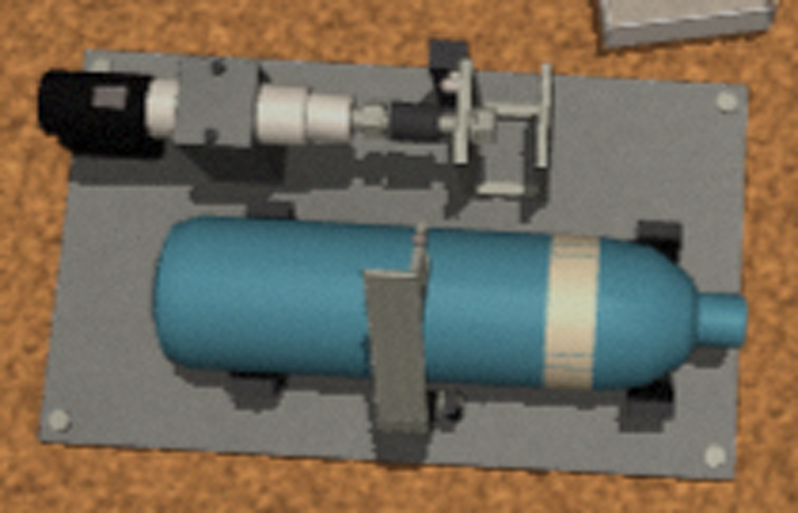

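```bash
cat >> h.py <<'E'
YAW=1.69; O=np.array([.544,.0287,0]); RC=R.from_euler("z",YAW,degrees=True).as_matrix()
def w(p): return O+np.atleast_2d(p)/1000.@RC.T
def c(P): return (np.atleast_2d(P)-O)@RC*1000
def toe(th,x=182,y=0,z=57.5): return np.array([-62+x*np.cos(th)-z*np.sin(th),21+y,70+x*np.sin(th)+z*np.cos(th)])
E
python3 - <<'E'
from h import *
K,E=cam("top");Ks,Es=cam("scene")
for th in np.arange(.7,1.1,.05): print(round(th,2),proj(K,E,w([toe(th,196,s) for s in(-15,15)])).round(1).tolist(),proj(Ks,Es,w([toe(th,196,s) for s in(-15,15)])).round(1).tolist(),toe(th).round())
print(proj(K,E,w([[112,-13.5,107],[175,-190,12],[175,280,12],[0,-190,70],[82,4,130],[150,4,130]])).round(1).tolist())
im=cv2.imread("pics/scene0.png");cv2.imwrite("pics/sc.png",cv2.resize(im[120:280,260:480],None,fx=3.6,fy=3.6,interpolation=cv2.INTER_CUBIC))
E
```

```text
0.7 [[278.3, 210.7], [264.1, 210.0]] [[365.1, 164.3], [377.9, 168.9]] [ 40.  21. 231.]
0.75 [[277.8, 214.2], [263.5, 213.5]] [[366.8, 159.9], [379.7, 164.5]] [ 32.  21. 236.]
0.8 [[277.2, 218.0], [262.8, 217.2]] [[368.7, 155.7], [381.5, 160.2]] [ 24.  21. 241.]
0.85 [[276.7, 221.9], [262.2, 221.1]] [[370.5, 151.5], [383.3, 156.0]] [ 15.  21. 245.]
0.9 [[276.2, 226.0], [261.6, 225.3]] [[372.3, 147.4], [385.2, 151.9]] [  6.  21. 248.]
0.95 [[275.7, 230.4], [261.0, 229.6]] [[374.2, 143.5], [387.0, 147.9]] [ -3.  21. 251.]
1.0 [[275.2, 234.9], [260.5, 234.1]] [[376.1, 139.6], [388.8, 144.0]] [-12.  21. 254.]
1.05 [[274.8, 239.5], [259.9, 238.7]] [[377.9, 135.9], [390.7, 140.3]] [-21.  21. 256.]
1.1 [[274.3, 244.3], [259.4, 243.5]] [[379.8, 132.4], [392.5, 136.7]] [-31.  21. 258.]
[[292.5, 197.7], [361.6, 186.7], [186.8, 177.2], [361.7, 249.2], [283.9, 207.4], [285.8, 179.8]]
```

View pics/sc.png

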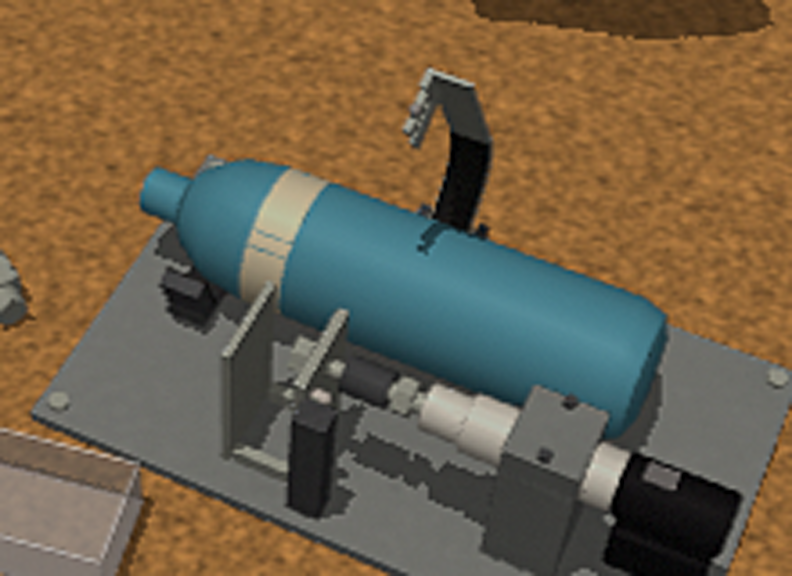

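Call:
{"fn": "apply_moves", "kwargs": {
  "targets": [
    {"travel": [0,0,-11],"roll": -7.6,"jaw": 0},
    {"travel": [0,0,-11],"roll": -7.6,"jaw": 0},
    {"travel": [0,0,-11],"roll": -7.6,"jaw": 0},
    {"travel": [0,0,-11],"roll": -7.6,"jaw": 0},
    {"travel": [0,0,-11],"roll": -7.6,"jaw": 0},
    {"travel": [0,0,-11],"roll": -7.6,"jaw": 0},
    {"travel": [0,0,-11],"roll": -7.6,"jaw": 0},
    {"travel": [0,0,-11],"roll": -7.6,"jaw": 0},
    {"travel": [0,0,-11],"roll": -7.6,"jaw": 0},
    {"travel": [0,0,-11],"roll": -7.6,"jaw": 0}
  ]
}}

```text
clock: 1.1
tool_pos: [0.1818, -0.6498, 0.3275]
orientation: [180.0, 0.1, -88.1]
force: [1.5, -0.7, 0.1]
opening: 0.0129
gripper_force: 0.0
```

```bash
cat >> h.py <<'E'
def st():
    o=ctrl.get_obs(); print("t",o["clock"].round(1) if hasattr(o["clock"],"round") else o["clock"],"clampTCP",c(o["tool_pos"]).round(1)[0],"yaw",(o["orientation"]).round(2),"F",np.round(o["force"],1),"open",round(o["opening"]*1000,1),"gf",o["gripper_force"]); return o
def go(p,o):
    "travel (mm, tool axes) to clamp point p"
    Rt=R.from_euler("xyz",o["orientation"],degrees=True).as_matrix()
    return ((w(p)[0]-o["tool_pos"])@Rt*1000).round(1)
E
python3 -c "
from h import *
o=st();print(go([-62,21,330],o),o['joint_pos'])"
```

```text
t 1.1 clampTCP [-382.1 -667.5  327.5] yaw [ 1.7998e+02  5.0000e-02 -8.8060e+01] F [ 1.5 -0.7  0.1] open 12.9 gf 0.0
[-687.1 -323.1   -2. ] [-5.78627151e+01  1.81209519e+01  1.11796702e+01 -1.30932330e-02
 -8.31145035e+01  5.98079021e+01]
```

Call:
{"fn": "apply_moves", "kwargs": {
  "targets": [
    {"travel": [-34,-16,0],"roll": 0,"jaw": 0},
    {"travel": [-34,-16,0],"roll": 0,"jaw": 0},
    {"travel": [-34,-16,0],"roll": 0,"jaw": 0},
    {"travel": [-34,-16,0],"roll": 0,"jaw": 0},
    {"travel": [-34,-16,0],"roll": 0,"jaw": 0},
    {"travel": [-34,-16,0],"roll": 0,"jaw": 0},
    {"travel": [-34,-16,0],"roll": 0,"jaw": 0},
    {"travel": [-34,-16,0],"roll": 0,"jaw": 0},
    {"travel": [-34,-16,0],"roll": 0,"jaw": 0},
    {"travel": [-34,-16,0],"roll": 0,"jaw": 0}
  ]
}}

```text
clock: 2.1
tool_pos: [0.3322, -0.3041, 0.3274]
orientation: [180.0, 0.0, -88.4]
force: [0.9, 0.0, 0.3]
opening: 0.0005
gripper_force: 0.0
```

Call:
{"fn": "apply_moves", "kwargs": {
  "targets": [
    {"travel": [-34,-16,0],"roll": 0,"jaw": 0},
    {"travel": [-34,-16,0],"roll": 0,"jaw": 0},
    {"travel": [-34,-16,0],"roll": 0,"jaw": 0},
    {"travel": [-34,-16,0],"roll": 0,"jaw": 0},
    {"travel": [-34,-16,0],"roll": 0,"jaw": 0},
    {"travel": [-34,-16,0],"roll": 0,"jaw": 0},
    {"travel": [-34,-16,0],"roll": 0,"jaw": 0},
    {"travel": [-34,-16,0],"roll": 0,"jaw": 0},
    {"travel": [-34,-16,0],"roll": 0,"jaw": 0},
    {"travel": [0,0,0],"roll": 0,"jaw": 0}
  ]
}}

```text
clock: 3.1
tool_pos: [0.4684, 0.0075, 0.3267]
orientation: [179.9, 0.0, -88.2]
force: [-0.5, 0.2, -0.1]
opening: 0.0004
gripper_force: 0.0
```

```bash
python3 -c "
from h import *
o=st();print(go([-62,21,290],o),o['joint_pos'])
im=ctrl.snapshot('wrist');cv2.imwrite('pics/w1.png',im[:,:,::-1])
K,E=cam('wrist',o)
print(proj(K,E,w([toe(1.02,196,-15),toe(1.02,196,15),toe(1.02),[112,-13.5,107],[82,4,130],[150,4,130],[82,-48,130],[150,-48,130]])).round().tolist())"
```

```text
t 3.1 clampTCP [-76.2 -19.  326.7] yaw [179.93   0.   -88.2 ] F [-0.5  0.2 -0.1] open 0.4 gf 0.0
[-40.  -14.3  36.6] [ 2.50557701e+01 -2.62974764e+00 -1.33170173e+01 -3.03778354e-02
 -7.93803626e+01 -2.32498605e+01]
[[240.0, 239.0], [242.0, 270.0], [252.0, 248.0], [182.0, 178.0], [198.0, 195.0], [147.0, 195.0], [194.0, 155.0], [140.0, 155.0]]
```

View pics/w1.png

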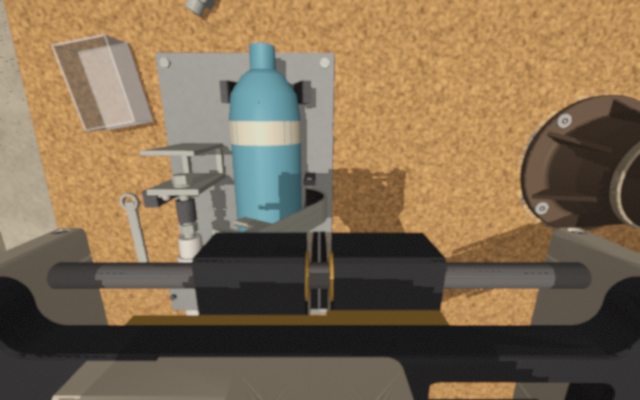

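Call:
{"fn": "apply_moves", "kwargs": {
  "targets": [
    {"travel": [-10,-4,0],"roll": 0,"jaw": 0},
    {"travel": [-10,-4,5],"roll": 0,"jaw": 0},
    {"travel": [-10,-4,10],"roll": 0,"jaw": 0},
    {"travel": [-10,-2,15],"roll": 0,"jaw": 0},
    {"travel": [0,0,12],"roll": 0,"jaw": 0},
    {"travel": [0,0,8],"roll": 0,"jaw": 0},
    {"travel": [0,0,0],"roll": 0,"jaw": 0}
  ]
}}

```text
clock: 3.85
tool_pos: [0.4794, 0.0442, 0.2762]
orientation: [179.9, -0.1, -88.4]
force: [0.4, 1.1, -0.5]
opening: 0.0003
gripper_force: 0.0
```

Call:
{"fn": "apply_moves", "kwargs": {
  "targets": [
    {"travel": [0,-5,0],"roll": 0,"jaw": 0},
    {"travel": [0,-5,0],"roll": 0,"jaw": 0},
    {"travel": [0,-5,0],"roll": 0,"jaw": 0},
    {"travel": [0,-3,0],"roll": 0,"jaw": 0}
  ]
}}

```text
clock: 4.25
tool_pos: [0.499, 0.0452, 0.2778]
orientation: [-180.0, 0.0, -88.4]
force: [-0.5, 0.1, 0.0]
opening: 0.0003
gripper_force: 0.0
```

Call:
{"fn": "apply_moves", "kwargs": {
  "targets": [
    {"travel": [0,-3,0],"roll": 0,"jaw": 0},
    {"travel": [0,-3,0],"roll": 0,"jaw": 0},
    {"travel": [0,0,0],"roll": 0,"jaw": 0}
  ]
}}

```text
clock: 4.55
tool_pos: [0.5045, 0.0454, 0.2775]
orientation: [180.0, -0.0, -88.4]
force: [0.4, 0.4, -0.1]
opening: 0.0003
gripper_force: 0.0
```

```bash
python3 -c "
from h import *
o=st()
im=ctrl.snapshot('scene');cv2.imwrite('pics/s1.png',cv2.resize(im[100:260,280:460,::-1],None,fx=3.6,fy=3.6,interpolation=cv2.INTER_CUBIC))"
```

```text
t 4.55 clampTCP [-39.   17.9 277.5] yaw [ 1.7999e+02 -1.0000e-02 -8.8380e+01] F [ 0.4  0.4 -0.1] open 0.3 gf 0.0
```

View pics/s1.png

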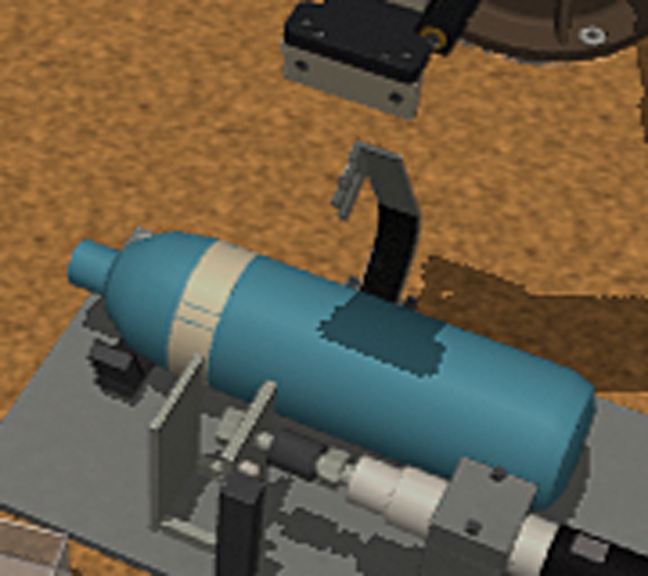

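```bash
python3 -c "
from h import *
K,E=cam('scene')
p=proj(K,E,w([[-39,18,255],[-39,18,277],[-39,18,325],[-39,18,400],toe(1.02,196,0),toe(1.02)]))
print(((p-[280,100])*3.6).round())"
```

```text
[[384. 127.]
 [387. 100.]
 [396.  40.]
 [411. -63.]
 [371. 145.]
 [374. 152.]]
```

Call:
{"fn": "apply_moves", "kwargs": {
  "targets": [
    {"travel": [-3,-3,0],"roll": 0,"jaw": 0},
    {"travel": [0,-3,0],"roll": 0,"jaw": 0},
    {"travel": [0,-2,0],"roll": 0,"jaw": 0}
  ]
}}

```text
clock: 4.9
tool_pos: [0.5124, 0.0488, 0.2776]
orientation: [-180.0, -0.0, -88.4]
force: [0.5, 0.4, 0.4]
opening: 0.0006
gripper_force: 0.0
```

Call:
{"fn": "apply_moves", "kwargs": {
  "targets": [
    {"travel": [0,-3,0],"roll": 0,"jaw": 0},
    {"travel": [0,-3,0],"roll": 0,"jaw": 0},
    {"travel": [0,-2,0],"roll": 0,"jaw": 0}
  ]
}}

```text
clock: 5.2
tool_pos: [0.5204, 0.0489, 0.2775]
orientation: [180.0, -0.0, -88.4]
force: [0.9, -0.4, 0.3]
opening: -0.0001
gripper_force: 0.0
```

Call:
{"fn": "apply_moves", "kwargs": {
  "targets": [
    {"travel": [0,-3,0],"roll": 0,"jaw": 0},
    {"travel": [0,-3,0],"roll": 0,"jaw": 0},
    {"travel": [0,-2,0],"roll": 0,"jaw": 0}
  ]
}}

```text
clock: 5.5
tool_pos: [0.5284, 0.0491, 0.2775]
orientation: [180.0, -0.0, -88.4]
force: [-0.6, -0.5, 0.4]
opening: 0.0005
gripper_force: 0.0
```

Call:
{"fn": "apply_moves", "kwargs": {
  "targets": [
    {"travel": [0,-3,0],"roll": 0,"jaw": 0},
    {"travel": [0,-3,0],"roll": 0,"jaw": 0},
    {"travel": [0,-2,0],"roll": 0,"jaw": 0}
  ]
}}

```text
clock: 5.8
tool_pos: [0.5364, 0.0494, 0.2775]
orientation: [180.0, 0.0, -88.4]
force: [0.3, 0.2, -0.8]
opening: 0.0004
gripper_force: 0.0
```

```bash
python3 -c "
from h import *
o=st()
im=ctrl.snapshot('scene');cv2.imwrite('pics/s2.png',cv2.resize(im[100:260,280:460,::-1],None,fx=3.6,fy=3.6,interpolation=cv2.INTER_CUBIC))"
```

```text
t 5.8 clampTCP [ -7.   20.9 277.5] yaw [180.     0.   -88.37] F [ 0.3  0.2 -0.8] open 0.4 gf 0.0
```

View pics/s2.png

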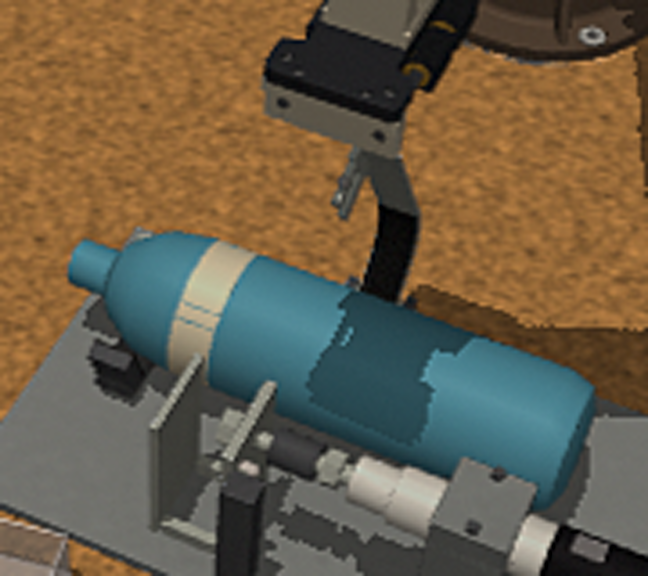

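```bash
python3 -c "
from h import *
K,E=cam('top');Ks,Es=cam('scene')
P1=K@np.linalg.inv(E)[:3];P2=Ks@np.linalg.inv(Es)[:3]
a=np.array([[276.8,237.4],[261,237.4]]).T;b=np.array([[379.5,140],[391.5,143.3]]).T
X=cv2.triangulatePoints(P1,P2,a,b);X=(X[:3]/X[3]).T
print(c(X).round(1))
print(proj(K,E,X)-a.T,proj(Ks,Es,X)-b.T)
o=st();K,E=cam('wrist',o)
print(proj(K,E,w([toe(1.02,196,-15),toe(1.02,196,15),toe(1.02,62,-15),toe(1.02,62,15)])).round())
cv2.imwrite('pics/w2.png',ctrl.snapshot('wrist')[:,:,::-1])"
```

```text
[[-10.4   7.9 260.9]
 [-11.7  37.5 262.6]]
[[-2.48481803  0.68461357]
 [-1.34109427  0.36316991]] [[-1.80687435 -0.1322483 ]
 [-0.98172822 -0.04936598]]
t 5.85 clampTCP [ -6.8  20.9 277.5] yaw [ 1.800e+02 -1.000e-02 -8.837e+01] F [ 1.6 -0.2  0.3] open 0.5 gf 0.0
[[321. 213.]
 [321. 255.]
 [387. 178.]
 [386. 205.]]
```

View pics/w2.png

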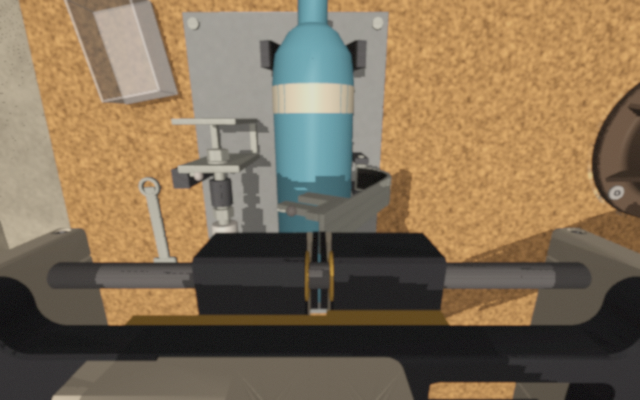

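Call:
{"fn": "apply_moves", "kwargs": {
  "targets": [
    {"travel": [0,15,0],"roll": 0,"jaw": 0},
    {"travel": [0,15,0],"roll": 0,"jaw": 0},
    {"travel": [0,13,3],"roll": 0,"jaw": 0},
    {"travel": [0,0,6],"roll": 0,"jaw": 0},
    {"travel": [0,0,6],"roll": 0,"jaw": 0},
    {"travel": [0,-5,0],"roll": 0,"jaw": 0},
    {"travel": [0,-5,0],"roll": 0,"jaw": 0},
    {"travel": [0,0,0],"roll": 0,"jaw": 0}
  ]
}}

```text
clock: 6.7
tool_pos: [0.5041, 0.0485, 0.2623]
orientation: [180.0, -0.0, -88.4]
force: [-1.0, 0.1, -0.1]
opening: 0.0008
gripper_force: 0.0
```

Call:
{"fn": "apply_moves", "kwargs": {
  "targets": [
    {"travel": [0,-4,0],"roll": 0,"jaw": 0},
    {"travel": [0,-4,0],"roll": 0,"jaw": 0}
  ]
}}

```text
clock: 6.9
tool_pos: [0.5116, 0.0486, 0.2625]
orientation: [180.0, -0.0, -88.4]
force: [0.3, -0.1, -0.8]
opening: 0.0001
gripper_force: 0.0
```

Call:
{"fn": "apply_moves", "kwargs": {
  "targets": [
    {"travel": [0,-4,0],"roll": 0,"jaw": 0},
    {"travel": [0,-4,0],"roll": 0,"jaw": 0}
  ]
}}

```text
clock: 7.1
tool_pos: [0.5195, 0.0489, 0.2626]
orientation: [-180.0, 0.0, -88.4]
force: [-0.1, -0.3, -0.2]
opening: 0.0008
gripper_force: 0.0
```

Call:
{"fn": "apply_moves", "kwargs": {
  "targets": [
    {"travel": [0,-4,0],"roll": 0,"jaw": 0},
    {"travel": [0,-4,0],"roll": 0,"jaw": 0}
  ]
}}

```text
clock: 7.3
tool_pos: [0.5275, 0.0491, 0.2626]
orientation: [-180.0, -0.0, -88.4]
force: [0.0, 0.1, -0.7]
opening: 0.0007
gripper_force: 0.0
```

Call:
{"fn": "apply_moves", "kwargs": {
  "targets": [
    {"travel": [0,-4,0],"roll": 0,"jaw": 0},
    {"travel": [0,-4,0],"roll": 0,"jaw": 0}
  ]
}}

```text
clock: 7.5
tool_pos: [0.5354, 0.0493, 0.2626]
orientation: [180.0, -0.0, -88.4]
force: [0.2, -0.1, -0.0]
opening: 0.001
gripper_force: 0.0
```

```bash
python3 -c "
from h import *
o=st()
im=ctrl.snapshot('scene');cv2.imwrite('pics/s3.png',cv2.resize(im[100:260,280:460,::-1],None,fx=3.6,fy=3.6,interpolation=cv2.INTER_CUBIC))
a=cv2.imread('pics/s2.png').astype(int);b=cv2.imread('pics/s3.png').astype(int)
d=abs(a-b).sum(2)[150:300,330:430]>60;print(d.sum(),d[60:].sum())"
```

```text
t 7.5 clampTCP [ -8.   20.9 262.6] yaw [180.    -0.   -88.37] F [ 0.2 -0.1 -0. ] open 1.0 gf 0.0
1050 111
```

```bash
python3 -c "
from h import *
a=cv2.imread('pics/s1.png');b=cv2.imread('pics/s3.png');b2=cv2.imread('pics/s2.png')
for r in [(330,165,30,55),(385,180,35,100)]:
  x,y,ww,hh=r
  for n in (b2,b):
    m=cv2.matchTemplate(n[y-40:y+hh+60,x-60:x+ww+60],a[y:y+hh,x:x+ww],cv2.TM_CCOEFF_NORMED);print(r,cv2.minMaxLoc(m)[1],np.array(cv2.minMaxLoc(m)[3])-[60,40])
K,E=cam('scene')
p=proj(K,E,w([[-8,21,240],[-8,11,240],[-8,31,240],[1,21,240],[85,-18,307],[85,60,307]]))
print(((p-[280,100])*3.6).round())
"
```

```text
(330, 165, 30, 55) 0.9155253767967224 [0 0]
(330, 165, 30, 55) 0.9163526892662048 [0 0]
(385, 180, 35, 100) 0.9978593587875366 [0 0]
(385, 180, 35, 100) 0.9978376626968384 [0 0]
[[367. 177.]
 [352. 172.]
 [382. 182.]
 [361. 187.]
 [252. 176.]
 [380. 222.]]
```

View pics/s3.png

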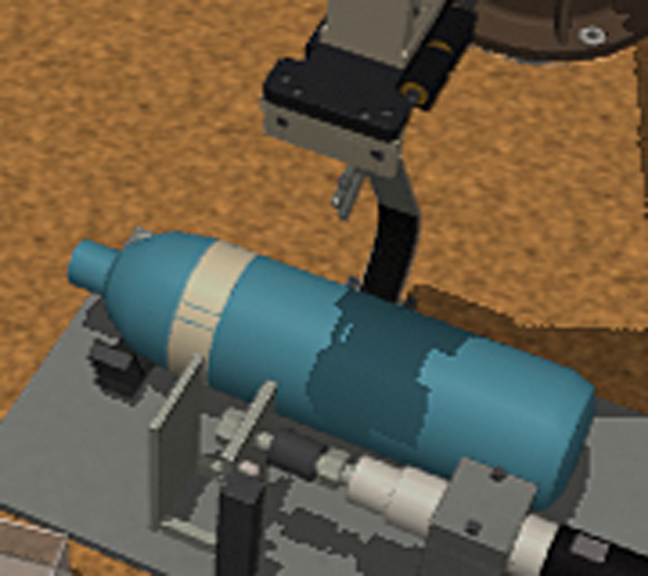

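Call:
{"fn": "apply_moves", "kwargs": {
  "targets": [
    {"travel": [0,-4,0],"roll": 0,"jaw": 0},
    {"travel": [0,-4,0],"roll": 0,"jaw": 0}
  ]
}}

```text
clock: 7.75
tool_pos: [0.5433, 0.0495, 0.2626]
orientation: [-180.0, 0.0, -88.4]
force: [1.0, 0.1, -0.4]
opening: 0.0003
gripper_force: 0.0
```

Call:
{"fn": "apply_moves", "kwargs": {
  "targets": [
    {"travel": [0,-4,0],"roll": 0,"jaw": 0},
    {"travel": [0,-4,0],"roll": 0,"jaw": 0}
  ]
}}

```text
clock: 7.95
tool_pos: [0.5514, 0.0498, 0.2626]
orientation: [-180.0, 0.0, -88.4]
force: [0.2, 0.5, -0.4]
opening: 0.0004
gripper_force: 0.0
```

```bash
cat > sm.py <<'E'
from h import *
o=st()
im=ctrl.snapshot('scene');b=cv2.resize(im[100:260,280:460,::-1],None,fx=3.6,fy=3.6,interpolation=cv2.INTER_CUBIC);cv2.imwrite('pics/s4.png',b)
a=cv2.imread('pics/s1.png')
x,y,ww,hh=385,180,35,100
m=cv2.matchTemplate(b[y-40:y+hh+60,x-60:x+ww+60],a[y:y+hh,x:x+ww],cv2.TM_CCOEFF_NORMED);print(cv2.minMaxLoc(m)[1],np.array(cv2.minMaxLoc(m)[3])-[60,40])
E
python3 sm.py
```

```text
t 7.95 clampTCP [  8.1  20.9 262.6] yaw [-180.      0.    -88.37] F [ 0.2  0.5 -0.4] open 0.4 gf 0.0
0.9959283471107483 [0 0]
```

```bash
python3 - <<'E'
from h import *
o=st()
z=lambda im,x,y,ww,hh,W,H:cv2.resize(im[y:y+hh,x:x+ww,::-1],(W,H),interpolation=cv2.INTER_CUBIC)
s=ctrl.snapshot('scene');wr=ctrl.snapshot('wrist');t=ctrl.snapshot('top')
A=z(s,340,110,80,60,400,300);B=z(wr,220,140,200,150,400,300);C=z(t,230,190,80,60,400,300);t0=cv2.imread('pics/top0.png')[:,:,::-1];D=z(t0,230,190,80,60,400,300)
tip=c(o['tool_pos'])[0]-[0,0,22]
for I,n,off,f in((A,'scene',(340,110),5),(B,'wrist',(220,140),2),(C,'top',(230,190),5),(D,'top',(230,190),5)):
    K,E=cam(n,o)
    for q,col in((tip,(0,0,255)),(toe(1.02,196,-15),(0,255,0)),(toe(1.02,196,15),(0,255,0))):
        p=(proj(K,E,w(q))[0]-off)*f;cv2.circle(I,tuple(int(v) for v in p),3,col,1)
cv2.imwrite('pics/mon.png',np.vstack([np.hstack([A,B]),np.hstack([C,D])]))
E
```

```text
t 8.0 clampTCP [  8.5  20.9 262.5] yaw [-1.800e+02 -1.000e-02 -8.837e+01] F [0.7 0.2 0.4] open 0.5 gf 0.0
```

View pics/mon.png

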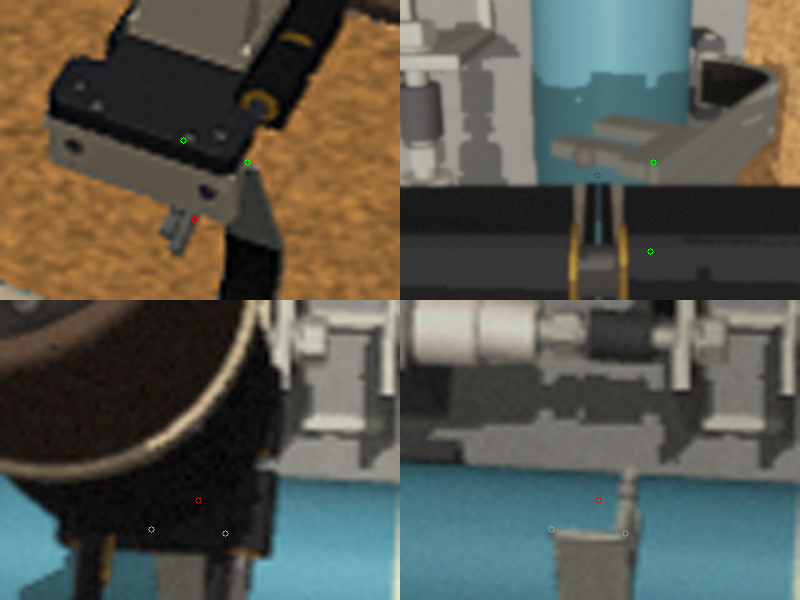

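Call:
{"fn": "apply_moves", "kwargs": {
  "targets": [
    {"travel": [0,10,0],"roll": 0,"jaw": 0},
    {"travel": [0,10,0],"roll": 0,"jaw": 0},
    {"travel": [0,5,2],"roll": 0,"jaw": 0},
    {"travel": [0,0,2],"roll": 0,"jaw": 0},
    {"travel": [0,0,2],"roll": 0,"jaw": 0}
  ]
}}

```text
clock: 8.65
tool_pos: [0.5267, 0.0491, 0.2575]
orientation: [-179.9, 0.0, -88.3]
force: [1.2, 0.2, 8.4]
opening: 0.0003
gripper_force: 4.2
```

Call:
{"fn": "apply_moves", "kwargs": {
  "targets": [
    {"travel": [0,0,3],"roll": 0,"jaw": 0},
    {"travel": [0,0,3],"roll": 0,"jaw": 0}
  ]
}}

```text
clock: 8.85
tool_pos: [0.5314, 0.0494, 0.2554]
orientation: [-179.3, 0.0, -88.3]
force: [5.9, -1.1, 24.6]
opening: 0.0005
gripper_force: 12.8
```

Call:
{"fn": "apply_moves", "kwargs": {
  "targets": [
    {"travel": [0,0,3],"roll": 0,"jaw": 0},
    {"travel": [0,0,3],"roll": 0,"jaw": 0}
  ]
}}

```text
clock: 9.05
tool_pos: [0.5357, 0.0496, 0.2536]
orientation: [-178.7, 0.0, -88.2]
force: [12.4, -3.0, 37.7]
opening: 0.0007
gripper_force: 19.8
```

```bash
python3 sm.py; python3 - <<'E'
from h import *
o=ctrl.get_obs();K,E=cam('wrist',o)
im=ctrl.snapshot('wrist')
# column profile through the closed fingers and beside
for u in (305,312,316,320,324,328,335): print(u,[im[v,u].tolist() for v in range(206,246,6)])
E
```

```text
t 9.05 clampTCP [ -7.7  21.1 253.6] yaw [-1.7869e+02  3.0000e-02 -8.8210e+01] F [12.4 -3.  37.7] open 0.7 gf 19.76199855445884
0.9653778672218323 [-2  5]
305 [[104, 102, 92], [109, 110, 103], [91, 89, 81], [99, 97, 88], [111, 108, 99], [34, 34, 33], [32, 28, 28]]
312 [[95, 91, 83], [92, 90, 82], [94, 91, 84], [108, 106, 96], [102, 100, 92], [77, 70, 61], [60, 55, 49]]
316 [[91, 89, 81], [91, 88, 81], [97, 94, 86], [108, 104, 96], [95, 92, 84], [24, 23, 22], [27, 24, 23]]
320 [[91, 89, 81], [93, 91, 82], [106, 103, 95], [108, 105, 96], [96, 94, 85], [45, 42, 39], [45, 44, 40]]
324 [[92, 89, 82], [92, 90, 82], [109, 107, 97], [109, 106, 97], [93, 91, 84], [34, 29, 28], [28, 24, 24]]
328 [[89, 87, 80], [95, 92, 85], [107, 105, 96], [108, 105, 97], [106, 104, 95], [112, 103, 89], [108, 99, 85]]
335 [[89, 92, 87], [111, 107, 98], [108, 105, 96], [105, 102, 93], [106, 103, 94], [27, 25, 27], [27, 25, 26]]
```

Call:
{"fn": "apply_moves", "kwargs": {
  "targets": [
    {"travel": [0,0,-8],"roll": 0,"jaw": 0},
    {"travel": [0,0,-8],"roll": 0,"jaw": 0},
    {"travel": [0,15,0],"roll": 0,"jaw": 0},
    {"travel": [0,15,0],"roll": 0,"jaw": 0},
    {"travel": [0,15,3],"roll": 0,"jaw": 0},
    {"travel": [0,0,8],"roll": 0,"jaw": 0},
    {"travel": [0,0,8],"roll": 0,"jaw": 0},
    {"travel": [0,0,0],"roll": 0,"jaw": 0}
  ]
}}

```text
clock: 9.95
tool_pos: [0.4801, 0.0476, 0.2399]
orientation: [179.9, -0.0, -88.4]
force: [-0.1, 0.2, 0.5]
opening: 0.0006
gripper_force: 0.0
```

```bash
python3 sm.py
```

```text
t 9.95 clampTCP [-63.3  20.8 239.9] yaw [ 1.7986e+02 -4.0000e-02 -8.8360e+01] F [-0.1  0.2  0.5] open 0.6 gf 0.0
0.989250659942627 [-1  2]
```

Call:
{"fn": "apply_moves", "kwargs": {
  "targets": [
    {"travel": [0,-5,0],"roll": 0,"jaw": 0},
    {"travel": [0,-5,0],"roll": 0,"jaw": 0},
    {"travel": [0,-5,0],"roll": 0,"jaw": 0}
  ]
}}

```text
clock: 10.3
tool_pos: [0.497, 0.0482, 0.2416]
orientation: [-180.0, -0.0, -88.4]
force: [0.1, -1.5, -0.1]
opening: 0.0002
gripper_force: 0.0
```

Call:
{"fn": "apply_moves", "kwargs": {
  "targets": [
    {"travel": [0,-4,0],"roll": 0,"jaw": 0},
    {"travel": [0,-4,0],"roll": 0,"jaw": 0}
  ]
}}

```text
clock: 10.5
tool_pos: [0.5046, 0.0484, 0.2415]
orientation: [180.0, -0.0, -88.4]
force: [0.5, -0.1, -0.3]
opening: 0.0008
gripper_force: 0.0
```

Call:
{"fn": "apply_moves", "kwargs": {
  "targets": [
    {"travel": [0,-4,0],"roll": 0,"jaw": 0},
    {"travel": [0,-4,0],"roll": 0,"jaw": 0}
  ]
}}

```text
clock: 10.7
tool_pos: [0.5124, 0.0486, 0.2415]
orientation: [180.0, -0.0, -88.4]
force: [0.7, -0.0, -0.3]
opening: 0.0003
gripper_force: 0.0
```

Call:
{"fn": "apply_moves", "kwargs": {
  "targets": [
    {"travel": [0,-4,0],"roll": 0,"jaw": 0},
    {"travel": [0,-4,0],"roll": 0,"jaw": 0}
  ]
}}

```text
clock: 10.9
tool_pos: [0.5201, 0.0488, 0.2415]
orientation: [180.0, -0.0, -88.4]
force: [-0.9, -0.5, 0.6]
opening: 0.0002
gripper_force: 0.4
```

```bash
python3 sm.py
```

```text
t 10.9 clampTCP [-23.3  20.8 241.5] yaw [179.97  -0.   -88.37] F [-0.9 -0.5  0.6] open 0.2 gf 0.3861317317932844
0.956890881061554 [-2  4]
```

Call:
{"fn": "apply_moves", "kwargs": {
  "targets": [
    {"travel": [0,-9,3],"roll": 0,"jaw": 0},
    {"travel": [0,-9,3],"roll": 0,"jaw": 0},
    {"travel": [0,-8,4],"roll": 0,"jaw": 0},
    {"travel": [0,-8,4],"roll": 0,"jaw": 0}
  ]
}}

```text
clock: 11.35
tool_pos: [0.5552, 0.0499, 0.2273]
orientation: [-180.0, -0.0, -88.4]
force: [-0.2, 0.5, 2.2]
opening: 0.0
gripper_force: 0.7
```

Call:
{"fn": "apply_moves", "kwargs": {
  "targets": [
    {"travel": [0,-8,4.5],"roll": 0,"jaw": 0},
    {"travel": [0,-8,4.5],"roll": 0,"jaw": 0},
    {"travel": [0,-7.5,5],"roll": 0,"jaw": 0},
    {"travel": [0,-7.5,5],"roll": 0,"jaw": 0}
  ]
}}

```text
clock: 11.75
tool_pos: [0.5854, 0.0507, 0.2078]
orientation: [180.0, -0.0, -88.4]
force: [-1.2, 0.3, 1.5]
opening: 0.0009
gripper_force: 0.5
```

Call:
{"fn": "apply_moves", "kwargs": {
  "targets": [
    {"travel": [0,-7,6],"roll": 0,"jaw": 0},
    {"travel": [0,-7,6],"roll": 0,"jaw": 0},
    {"travel": [0,-6,6.5],"roll": 0,"jaw": 0},
    {"travel": [0,-6,6.5],"roll": 0,"jaw": 0}
  ]
}}

```text
clock: 12.15
tool_pos: [0.6115, 0.0515, 0.183]
orientation: [180.0, -0.0, -88.4]
force: [-1.5, -0.5, 0.8]
opening: 0.0003
gripper_force: 0.6
```

```bash
python3 sm.py
```

```text
t 12.15 clampTCP [ 68.2  20.8 183. ] yaw [180.    -0.   -88.37] F [-1.5 -0.5  0.8] open 0.3 gf 0.6088616126271518
0.5851158499717712 [-11 -22]
```

Call:
{"fn": "apply_moves", "kwargs": {
  "targets": [
    {"travel": [0,-5.5,7],"roll": 0,"jaw": 0},
    {"travel": [0,-5.5,7.5],"roll": 0,"jaw": 0},
    {"travel": [0,-5,7.5],"roll": 0,"jaw": 0},
    {"travel": [0,-5,8],"roll": 0,"jaw": 0}
  ]
}}

```text
clock: 12.6
tool_pos: [0.6326, 0.052, 0.1531]
orientation: [-180.0, -0.0, -88.4]
force: [0.7, -0.1, 1.4]
opening: 0.0002
gripper_force: 0.8
```

Call:
{"fn": "apply_moves", "kwargs": {
  "targets": [
    {"travel": [0,-4,8],"roll": 0,"jaw": 0},
    {"travel": [0,-3,6],"roll": 0,"jaw": 0},
    {"travel": [0,-1,4],"roll": 0,"jaw": 0}
  ]
}}

```text
clock: 12.9
tool_pos: [0.6407, 0.0524, 0.135]
orientation: [-180.0, -0.0, -88.4]
force: [1.8, -0.1, 3.4]
opening: 0.0003
gripper_force: 1.2
```

Call:
{"fn": "apply_moves", "kwargs": {
  "targets": [
    {"travel": [0,0,3],"roll": 0,"jaw": 0},
    {"travel": [0,0,2],"roll": 0,"jaw": 0}
  ]
}}

```text
clock: 13.1
tool_pos: [0.6403, 0.0524, 0.1306]
orientation: [-180.0, 0.0, -88.4]
force: [1.1, 0.9, 1.7]
opening: 0.0008
gripper_force: 1.2
```

Call:
{"fn": "apply_moves", "kwargs": {
  "targets": [
    {"travel": [0,0,2],"roll": 0,"jaw": 0},
    {"travel": [0,0,2],"roll": 0,"jaw": 0}
  ]
}}

```text
clock: 13.3
tool_pos: [0.6409, 0.0524, 0.1283]
orientation: [-179.8, 0.0, -88.3]
force: [-1.4, 0.3, 12.3]
opening: 0.0005
gripper_force: 5.9
```

Call:
{"fn": "apply_moves", "kwargs": {
  "targets": [
    {"travel": [0,0,1],"roll": 0,"jaw": 0},
    {"travel": [0,0,1],"roll": 0,"jaw": 0}
  ]
}}

```text
clock: 13.5
tool_pos: [0.6415, 0.0525, 0.1269]
orientation: [-179.8, 0.0, -88.3]
force: [1.2, -1.1, 11.1]
opening: 0.0006
gripper_force: 5.9
```

Call:
{"fn": "apply_moves", "kwargs": {
  "targets": [
    {"travel": [0,0,1],"roll": 0,"jaw": 0},
    {"travel": [0,0,0],"roll": 0,"jaw": 0}
  ]
}}

```text
clock: 13.7
tool_pos: [0.6419, 0.0525, 0.1257]
orientation: [-179.7, 0.0, -88.3]
force: [3.4, -0.5, 8.0]
opening: 0.0008
gripper_force: 3.7
```

Call:
{"fn": "apply_moves", "kwargs": {
  "targets": [
    {"travel": [0,0,1],"roll": 0,"jaw": 0},
    {"travel": [0,0,1],"roll": 0,"jaw": 0}
  ]
}}

```text
clock: 13.9
tool_pos: [0.6425, 0.0525, 0.124]
orientation: [-179.7, 0.0, -88.3]
force: [3.6, -0.5, 6.6]
opening: 0.0006
gripper_force: 3.2
```

Call:
{"fn": "apply_moves", "kwargs": {
  "targets": [
    {"travel": [0,0,1],"roll": 0,"jaw": 0},
    {"travel": [0,0,1],"roll": 0,"jaw": 0}
  ]
}}

```text
clock: 14.1
tool_pos: [0.6419, 0.0526, 0.1213]
orientation: [-179.7, 0.0, -88.3]
force: [2.7, -0.2, 3.9]
opening: 0.0002
gripper_force: 1.7
```

Call:
{"fn": "apply_moves", "kwargs": {
  "targets": [
    {"travel": [0,0,1],"roll": 0,"jaw": 0},
    {"travel": [0,0,1],"roll": 0,"jaw": 0}
  ]
}}

```text
clock: 14.3
tool_pos: [0.6404, 0.0524, 0.1186]
orientation: [-179.9, 0.0, -88.3]
force: [-1.7, 1.0, 14.8]
opening: 0.0005
gripper_force: 7.2
```

Call:
{"fn": "apply_moves", "kwargs": {
  "targets": [
    {"travel": [0,0,1],"roll": 0,"jaw": 0},
    {"travel": [0,0,1],"roll": 0,"jaw": 0}
  ]
}}

```text
clock: 14.5
tool_pos: [0.6405, 0.0524, 0.1183]
orientation: [-179.9, -0.0, -88.3]
force: [-7.2, 1.4, 24.9]
opening: 0.0006
gripper_force: 12.8
```

```bash
python3 sm.py; cp pics/s4.png pics/shut1.png
```

```text
t 14.5 clampTCP [ 97.1  20.9 118.3] yaw [-1.7988e+02 -1.0000e-02 -8.8310e+01] F [-7.2  1.4 24.9] open 0.6 gf 12.791838593257125
0.6465451121330261 [ 2 -4]
```

Call:
{"fn": "apply_moves", "kwargs": {
  "targets": [
    {"travel": [0,0,-5],"roll": 0,"jaw": 0},
    {"travel": [0,0,-5],"roll": 0,"jaw": 0},
    {"travel": [0,0,-5],"roll": 0,"jaw": 0},
    {"travel": [0,0,0],"roll": 0,"jaw": 0}
  ]
}}

```text
clock: 14.95
tool_pos: [0.64, 0.0523, 0.1308]
orientation: [180.0, 0.0, -88.4]
force: [0.2, -0.1, -0.5]
opening: 0.0003
gripper_force: 0.0
```

Call:
{"fn": "apply_moves", "kwargs": {
  "targets": [
    {"travel": [0,0,-12],"roll": 0,"jaw": 0},
    {"travel": [0,0,-12],"roll": 0,"jaw": 0},
    {"travel": [6,0,-12],"roll": 0,"jaw": 44},
    {"travel": [12,-5,-5],"roll": 0,"jaw": 44},
    {"travel": [12,-5,0],"roll": 0,"jaw": 44},
    {"travel": [8,-4,0],"roll": 0,"jaw": 44},
    {"travel": [0,0,0],"roll": 0,"jaw": 44},
    {"travel": [0,0,0],"roll": 0,"jaw": 44}
  ]
}}

```text
clock: 15.75
tool_pos: [0.6549, 0.0141, 0.1707]
orientation: [179.9, -0.0, -88.4]
force: [0.7, -0.1, -0.4]
opening: 0.0413
gripper_force: 0.0
```

```bash
python3 - <<'E'
from h import *
o=st(); s=ctrl.snapshot('scene');t=ctrl.snapshot('top');wr=ctrl.snapshot('wrist')
for n,im in(('s5',s),('t5',t),('w5',wr)): cv2.imwrite(f'pics/{n}.png',im[:,:,::-1])
print(go([112,-18.5,167],o),o['joint_pos'].round(1))
# strap angle: grey (unsaturated) vs blue/other along strap centre lines in scene
hsv=cv2.cvtColor(s,cv2.COLOR_RGB2HSV);K,E=cam('scene')
for th in (0,.1,.2,.3):
    P=[toe(th,x,-8) for x in np.arange(60,211,10)]
    uv=proj(K,E,w(P)).round().astype(int);print(th,uv[0],uv[-1],[hsv[v,u].tolist() for u,v in uv])
E
```

```text
t 15.75 clampTCP [110.4 -17.9 170.7] yaw [ 1.7992e+02 -1.0000e-02 -8.8440e+01] F [ 0.7 -0.1 -0.4] open 41.3 gf 0.0
[ 0.6 -1.6  3.7] [ 18.3  20.5  -5.7  -0.  -63.9 -16.7]
0 [373 183] [347 228] [[24, 31, 83], [27, 26, 87], [27, 25, 90], [24, 29, 89], [30, 25, 90], [25, 31, 91], [19, 30, 93], [20, 33, 92], [23, 25, 91], [26, 23, 90], [34, 22, 91], [30, 23, 89], [36, 28, 90], [30, 26, 89], [26, 26, 77], [11, 33, 108]]
0.1 [374 180] [349 221] [[23, 34, 158], [18, 48, 80], [22, 40, 96], [26, 37, 97], [20, 38, 122], [43, 21, 85], [47, 20, 89], [37, 27, 86], [92, 54, 80], [97, 120, 87], [94, 57, 76], [30, 22, 57], [21, 27, 67], [36, 23, 55], [30, 21, 61], [30, 23, 56]]
0.2 [376 176] [351 212] [[15, 151, 145], [92, 49, 131], [34, 17, 103], [95, 79, 74], [97, 142, 88], [96, 109, 89], [96, 138, 94], [97, 135, 91], [96, 138, 96], [96, 130, 94], [96, 137, 91], [96, 135, 89], [97, 133, 86], [25, 32, 88], [22, 32, 89], [27, 29, 88]]
0.3 [377 173] [353 204] [[16, 159, 170], [15, 161, 154], [15, 176, 171], [97, 133, 125], [96, 132, 145], [97, 138, 76], [96, 130, 88], [96, 126, 91], [97, 125, 92], [96, 126, 87], [95, 126, 91], [97, 126, 93], [96, 132, 93], [96, 123, 91], [96, 125, 90], [97, 135, 85]]
```

Call:
{"fn": "apply_moves", "kwargs": {
  "targets": [
    {"travel": [1.6,-1.6,10],"roll": 0,"jaw": 44},
    {"travel": [0,0,10],"roll": 0,"jaw": 44},
    {"travel": [0,0,10],"roll": 0,"jaw": 44},
    {"travel": [0,0,10],"roll": 0,"jaw": 44},
    {"travel": [0,0,8],"roll": 0,"jaw": 44},
    {"travel": [0,0,4],"roll": 0,"jaw": 44}
  ]
}}

```text
clock: 16.5
tool_pos: [0.6562, 0.0131, 0.1181]
orientation: [179.9, -0.0, -88.4]
force: [-1.1, -0.5, -0.6]
opening: 0.0437
gripper_force: 0.0
```

Call:
{"fn": "apply_moves", "kwargs": {
  "targets": [
    {"travel": [0,0,5],"roll": 0,"jaw": 44},
    {"travel": [0,0,5],"roll": 0,"jaw": 44},
    {"travel": [0,0,3],"roll": 0,"jaw": 44}
  ]
}}

```text
clock: 16.8
tool_pos: [0.6567, 0.0132, 0.1062]
orientation: [180.0, 0.0, -88.4]
force: [0.7, 0.0, 0.3]
opening: 0.0436
gripper_force: 0.0
```

Call:
{"fn": "apply_moves", "kwargs": {
  "targets": [
    {"travel": [0,0,5],"roll": 0,"jaw": 44},
    {"travel": [0,0,5],"roll": 0,"jaw": 44},
    {"travel": [0,0,3],"roll": 0,"jaw": 44}
  ]
}}

```text
clock: 17.1
tool_pos: [0.6566, 0.0131, 0.093]
orientation: [180.0, -0.0, -88.4]
force: [-0.2, -0.1, -0.3]
opening: 0.0441
gripper_force: 0.0
```

```bash
python3 -c "
from h import *
st()"
```

```text
t 17.1 clampTCP [112.1 -18.9  93. ] yaw [179.98  -0.   -88.38] F [-0.2 -0.1 -0.3] open 44.1 gf 0.0
```

Call:
{"fn": "apply_moves", "kwargs": {
  "targets": [
    {"travel": [0,0,4],"roll": 0,"jaw": 44},
    {"travel": [0,0,4],"roll": 0,"jaw": 44},
    {"travel": [0,0,3],"roll": 0,"jaw": 44}
  ]
}}

```text
clock: 17.4
tool_pos: [0.6567, 0.0131, 0.0822]
orientation: [180.0, -0.0, -88.4]
force: [1.0, 0.1, 0.2]
opening: 0.0439
gripper_force: 0.0
```

Call:
{"fn": "apply_moves", "kwargs": {
  "targets": [
    {"travel": [0,0,3],"roll": 0,"jaw": 44},
    {"travel": [0,0,0],"roll": 0,"jaw": 44}
  ]
}}

```text
clock: 17.6
tool_pos: [0.6565, 0.0131, 0.079]
orientation: [180.0, -0.0, -88.4]
force: [0.6, 0.4, 0.4]
opening: 0.0438
gripper_force: 0.0
```

Call:
{"fn": "apply_moves", "kwargs": {
  "targets": [
    {"travel": [0,0,0],"roll": 0,"jaw": 10},
    {"travel": [0,0,0],"roll": 0,"jaw": 10},
    {"travel": [0,0,0],"roll": 0,"jaw": 10},
    {"travel": [0,0,0],"roll": 0,"jaw": 10},
    {"travel": [0,0,0],"roll": 0,"jaw": 10},
    {"travel": [0,0,0],"roll": 0,"jaw": 10},
    {"travel": [0,0,0],"roll": 0,"jaw": 10}
  ]
}}

```text
clock: 18.3
tool_pos: [0.6568, 0.0132, 0.0797]
orientation: [-180.0, 0.0, -88.4]
force: [-0.4, 0.6, 2.1]
opening: 0.0217
gripper_force: 30.0
```

```bash
python3 -c "
from h import *
o=st();print(o['moment'])"
```

```text
t 18.3 clampTCP [112.3 -18.8  79.7] yaw [-179.99    0.    -88.37] F [-0.4  0.6  2.1] open 21.7 gf 30.000127247767523
[0.07747629 0.26523384 0.01607515]
```

Call:
{"fn": "apply_moves", "kwargs": {
  "targets": [
    {"jaw": 10,"travel": [0,0,0],"roll": 0},
    {"jaw": 10,"travel": [0,0,0],"roll": 0},
    {"jaw": 10,"travel": [0,0,0],"roll": 0},
    {"jaw": 10,"travel": [0,0,0],"roll": 0},
    {"jaw": 10,"travel": [0,0,0],"roll": 0},
    {"jaw": 10,"travel": [0,0,0],"roll": 0},
    {"jaw": 10,"travel": [0,0,0],"roll": 0},
    {"jaw": 10,"travel": [0,0,0],"roll": 0},
    {"jaw": 10,"travel": [0,0,0],"roll": 0},
    {"jaw": 10,"travel": [0,0,0],"roll": 0}
  ]
}}

```text
clock: 19.3
tool_pos: [0.6568, 0.0132, 0.0797]
orientation: [-180.0, 0.0, -88.4]
force: [-1.6, 0.2, 4.6]
opening: 0.0216
gripper_force: 30.0
```

Call:
{"fn": "apply_moves", "kwargs": {
  "targets": [
    {"jaw": 10,"travel": [0,0,0],"roll": 0},
    {"jaw": 10,"travel": [0,0,0],"roll": 0},
    {"jaw": 10,"travel": [0,0,0],"roll": 0},
    {"jaw": 10,"travel": [0,0,0],"roll": 0},
    {"jaw": 10,"travel": [0,0,0],"roll": 0},
    {"jaw": 10,"travel": [0,0,0],"roll": 0},
    {"jaw": 10,"travel": [0,0,0],"roll": 0},
    {"jaw": 10,"travel": [0,0,0],"roll": 0},
    {"jaw": 10,"travel": [0,0,0],"roll": 0},
    {"jaw": 10,"travel": [0,0,0],"roll": 0}
  ]
}}

```text
clock: 20.3
tool_pos: [0.6568, 0.0132, 0.0796]
orientation: [-180.0, 0.0, -88.4]
force: [-1.7, 1.2, 5.0]
opening: 0.0214
gripper_force: 30.0
```

Call:
{"fn": "apply_moves", "kwargs": {
  "targets": [
    {"jaw": 10,"travel": [0,0,0],"roll": 0},
    {"jaw": 10,"travel": [0,0,0],"roll": 0},
    {"jaw": 10,"travel": [0,0,0],"roll": 0},
    {"jaw": 10,"travel": [0,0,0],"roll": 0},
    {"jaw": 10,"travel": [0,0,0],"roll": 0},
    {"jaw": 10,"travel": [0,0,0],"roll": 0},
    {"jaw": 10,"travel": [0,0,0],"roll": 0},
    {"jaw": 10,"travel": [0,0,0],"roll": 0},
    {"jaw": 10,"travel": [0,0,0],"roll": 0},
    {"jaw": 10,"travel": [0,0,0],"roll": 0}
  ]
}}

```text
clock: 21.3
tool_pos: [0.6568, 0.0131, 0.0796]
orientation: [-180.0, 0.0, -88.4]
force: [-2.1, 0.5, 4.8]
opening: 0.0215
gripper_force: 30.0
```

Call:
{"fn": "apply_moves", "kwargs": {
  "targets": [
    {"jaw": 10,"travel": [0,0,0],"roll": 0},
    {"jaw": 10,"travel": [0,0,0],"roll": 0},
    {"jaw": 10,"travel": [0,0,0],"roll": 0},
    {"jaw": 10,"travel": [0,0,0],"roll": 0},
    {"jaw": 10,"travel": [0,0,0],"roll": 0},
    {"jaw": 10,"travel": [0,0,0],"roll": 0},
    {"jaw": 10,"travel": [0,0,0],"roll": 0},
    {"jaw": 10,"travel": [0,0,0],"roll": 0},
    {"jaw": 10,"travel": [0,0,0],"roll": 0},
    {"jaw": 10,"travel": [0,0,0],"roll": 0}
  ]
}}

```text
clock: 22.3
tool_pos: [0.6568, 0.0132, 0.0797]
orientation: [-180.0, 0.0, -88.4]
force: [-1.7, 1.5, 4.9]
opening: 0.021
gripper_force: 30.0
```

```bash
cat > ck.py <<'E'
from h import *
o=st();print(o['moment'])
a=ctrl.snapshot('top').astype(int);b=ctrl.snapshot('top').astype(int);s=ctrl.snapshot('scene')
d=abs(a-b).sum(2);print('runner diff',d[180:212,175:285].max(),(d[180:212,175:285]>40).sum(),'ref',(d[100:140,300:400]>40).sum())
hsv=cv2.cvtColor(s,cv2.COLOR_RGB2HSV);K,E=cam('scene')
uv=proj(K,E,w([toe(0,x,-8) for x in np.arange(60,201,20)])).round().astype(int);print([hsv[v,u].tolist() for u,v in uv])
E
python3 ck.py
```

```text
t 22.3 clampTCP [112.3 -18.9  79.7] yaw [-179.99    0.    -88.37] F [-1.7  1.5  4.9] open 21.0 gf 30.000519094755873
[0.28904764 0.70047423 0.06465734]
runner diff 54 1 ref 0
[[21, 48, 91], [30, 26, 89], [30, 24, 97], [30, 17, 46], [27, 24, 95], [27, 23, 98], [30, 28, 45], [30, 25, 81]]
```

Call:
{"fn": "apply_moves", "kwargs": {
  "targets": [
    {"jaw": 10,"travel": [0,0,0],"roll": 0},
    {"jaw": 10,"travel": [0,0,0],"roll": 0},
    {"jaw": 10,"travel": [0,0,0],"roll": 0},
    {"jaw": 10,"travel": [0,0,0],"roll": 0},
    {"jaw": 10,"travel": [0,0,0],"roll": 0},
    {"jaw": 10,"travel": [0,0,0],"roll": 0},
    {"jaw": 10,"travel": [0,0,0],"roll": 0},
    {"jaw": 10,"travel": [0,0,0],"roll": 0},
    {"jaw": 10,"travel": [0,0,0],"roll": 0},
    {"jaw": 10,"travel": [0,0,0],"roll": 0}
  ]
}}

```text
clock: 23.45
tool_pos: [0.6568, 0.0132, 0.0796]
orientation: [-180.0, 0.0, -88.4]
force: [-2.8, 0.5, 5.1]
opening: 0.0211
gripper_force: 30.0
```

Call:
{"fn": "apply_moves", "kwargs": {
  "targets": [
    {"jaw": 10,"travel": [0,0,0],"roll": 0},
    {"jaw": 10,"travel": [0,0,0],"roll": 0},
    {"jaw": 10,"travel": [0,0,0],"roll": 0},
    {"jaw": 10,"travel": [0,0,0],"roll": 0},
    {"jaw": 10,"travel": [0,0,0],"roll": 0},
    {"jaw": 10,"travel": [0,0,0],"roll": 0},
    {"jaw": 10,"travel": [0,0,0],"roll": 0},
    {"jaw": 10,"travel": [0,0,0],"roll": 0},
    {"jaw": 10,"travel": [0,0,0],"roll": 0},
    {"jaw": 10,"travel": [0,0,0],"roll": 0}
  ]
}}

```text
clock: 24.45
tool_pos: [0.6568, 0.0132, 0.0796]
orientation: [-180.0, 0.0, -88.4]
force: [-2.4, 0.6, 5.2]
opening: 0.021
gripper_force: 30.0
```

Call:
{"fn": "apply_moves", "kwargs": {
  "targets": [
    {"jaw": 10,"travel": [0,0,0],"roll": 0},
    {"jaw": 10,"travel": [0,0,0],"roll": 0},
    {"jaw": 10,"travel": [0,0,0],"roll": 0},
    {"jaw": 10,"travel": [0,0,0],"roll": 0},
    {"jaw": 10,"travel": [0,0,0],"roll": 0},
    {"jaw": 10,"travel": [0,0,0],"roll": 0},
    {"jaw": 10,"travel": [0,0,0],"roll": 0},
    {"jaw": 10,"travel": [0,0,0],"roll": 0},
    {"jaw": 10,"travel": [0,0,0],"roll": 0},
    {"jaw": 10,"travel": [0,0,0],"roll": 0}
  ]
}}

```text
clock: 25.45
tool_pos: [0.6568, 0.0132, 0.0796]
orientation: [-180.0, 0.0, -88.4]
force: [-2.1, 0.6, 5.3]
opening: 0.0215
gripper_force: 30.0
```

Call:
{"fn": "apply_moves", "kwargs": {
  "targets": [
    {"jaw": 10,"travel": [0,0,0],"roll": 0},
    {"jaw": 10,"travel": [0,0,0],"roll": 0},
    {"jaw": 10,"travel": [0,0,0],"roll": 0},
    {"jaw": 10,"travel": [0,0,0],"roll": 0},
    {"jaw": 10,"travel": [0,0,0],"roll": 0},
    {"jaw": 10,"travel": [0,0,0],"roll": 0},
    {"jaw": 10,"travel": [0,0,0],"roll": 0},
    {"jaw": 10,"travel": [0,0,0],"roll": 0},
    {"jaw": 10,"travel": [0,0,0],"roll": 0},
    {"jaw": 10,"travel": [0,0,0],"roll": 0}
  ]
}}

```text
clock: 26.45
tool_pos: [0.6568, 0.0132, 0.0796]
orientation: [-180.0, 0.0, -88.4]
force: [-1.8, 0.5, 5.4]
opening: 0.0212
gripper_force: 30.0
```

Call:
{"fn": "apply_moves", "kwargs": {
  "targets": [
    {"jaw": 10,"travel": [0,0,0],"roll": 0},
    {"jaw": 10,"travel": [0,0,0],"roll": 0},
    {"jaw": 10,"travel": [0,0,0],"roll": 0},
    {"jaw": 10,"travel": [0,0,0],"roll": 0},
    {"jaw": 10,"travel": [0,0,0],"roll": 0},
    {"jaw": 10,"travel": [0,0,0],"roll": 0},
    {"jaw": 10,"travel": [0,0,0],"roll": 0},
    {"jaw": 10,"travel": [0,0,0],"roll": 0},
    {"jaw": 10,"travel": [0,0,0],"roll": 0},
    {"jaw": 10,"travel": [0,0,0],"roll": 0}
  ]
}}

```text
clock: 27.45
tool_pos: [0.6568, 0.0132, 0.0796]
orientation: [-180.0, 0.0, -88.4]
force: [-2.0, -0.1, 4.8]
opening: 0.0214
gripper_force: 30.0
```

Call:
{"fn": "apply_moves", "kwargs": {
  "targets": [
    {"jaw": 10,"travel": [0,0,0],"roll": 0},
    {"jaw": 10,"travel": [0,0,0],"roll": 0},
    {"jaw": 10,"travel": [0,0,0],"roll": 0},
    {"jaw": 10,"travel": [0,0,0],"roll": 0},
    {"jaw": 10,"travel": [0,0,0],"roll": 0},
    {"jaw": 10,"travel": [0,0,0],"roll": 0},
    {"jaw": 10,"travel": [0,0,0],"roll": 0},
    {"jaw": 10,"travel": [0,0,0],"roll": 0},
    {"jaw": 10,"travel": [0,0,0],"roll": 0},
    {"jaw": 10,"travel": [0,0,0],"roll": 0}
  ]
}}

```text
clock: 28.45
tool_pos: [0.6568, 0.0132, 0.0797]
orientation: [-180.0, 0.0, -88.4]
force: [-2.2, 0.5, 6.2]
opening: 0.0216
gripper_force: 30.0
```

```bash
python3 ck.py
```

```text
t 28.45 clampTCP [112.3 -18.8  79.7] yaw [-179.99    0.    -88.37] F [-2.2  0.5  6.2] open 21.6 gf 30.000462297102786
[0.26720038 0.63175784 0.02757317]
runner diff 33 0 ref 0
[[22, 50, 91], [30, 26, 89], [30, 21, 97], [23, 21, 48], [27, 27, 96], [30, 24, 97], [20, 32, 48], [34, 26, 80]]
```

```bash
cat > cmp.py <<'E'
from h import *
s=ctrl.snapshot('scene');cv2.imwrite('pics/n2.png',s[:,:,::-1])
f=lambda n:cv2.GaussianBlur(cv2.imread(f'pics/{n}.png'),(3,3),0).astype(int)[200:260,340:420]
import os
if os.path.exists('pics/n1.png'):
    d=abs(f('n1')-f('n2')).sum(2);print('still:',d.max(),(d>25).sum())
d=abs(f('scene0')-f('s5')).sum(2);ys,xs=np.where(d>40);print('spinning ref:',len(xs),(xs+340).min(),(xs+340).max(),(ys+200).min(),(ys+200).max())
os.replace('pics/n2.png','pics/n1.png')
E
python3 cmp.py
```

```text
spinning ref: 2476 340 419 200 259
```

Call:
{"fn": "apply_moves", "kwargs": {
  "targets": [
    {"jaw": 10,"travel": [0,0,0],"roll": 0},
    {"jaw": 10,"travel": [0,0,0],"roll": 0},
    {"jaw": 10,"travel": [0,0,0],"roll": 0},
    {"jaw": 10,"travel": [0,0,0],"roll": 0},
    {"jaw": 10,"travel": [0,0,0],"roll": 0}
  ]
}}

```text
clock: 29.15
tool_pos: [0.6568, 0.0132, 0.0796]
orientation: [-180.0, 0.0, -88.4]
force: [-3.0, -0.5, 5.5]
opening: 0.0216
gripper_force: 30.0
```

```bash
python3 cmp.py
```

```text
still: 5 0
spinning ref: 2476 340 419 200 259
```

Call:
{"fn": "apply_moves", "kwargs": {
  "targets": [
    {"jaw": 10,"travel": [0,0,0],"roll": 0},
    {"jaw": 10,"travel": [0,0,0],"roll": 0},
    {"jaw": 10,"travel": [0,0,0],"roll": 0},
    {"jaw": 10,"travel": [0,0,0],"roll": 0},
    {"jaw": 10,"travel": [0,0,0],"roll": 0},
    {"jaw": 10,"travel": [0,0,0],"roll": 0},
    {"jaw": 10,"travel": [0,0,0],"roll": 0},
    {"jaw": 10,"travel": [0,0,0],"roll": 0}
  ]
}}

```text
clock: 30.0
tool_pos: [0.6569, 0.0132, 0.0797]
orientation: [-180.0, 0.0, -88.4]
force: [-1.9, -0.0, 5.2]
opening: 0.0218
gripper_force: 30.0
```

```bash
python3 cmp.py
```

```text
still: 7 0
spinning ref: 2476 340 419 200 259
```

```bash
python3 -c "
from plant import ctrl
print(ctrl.close_job())"
```

```text
the job is handed in; nothing more can be done
None
```

The job was handed in at about 30 s, with the strap snapped shut and staying shut by itself. The bolt head is still gripped at 30 N, and the nut runner was standing still after about 12 s of holding; I took this to mean the nut is home, since its turn cannot be read directly.

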